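Ring-test the silvered glass blanks

TASK

Ring-test three of the silvered glass ornament blanks on their sprung stands: with the fingertips lightly tap the top of the flattened bun, then the pointed drop, then the plain ball, in that order, each time pressing just enough that its cup visibly dips, never down to its stop, and letting it spring back before the next. The two-ball snowman has a fresh coating and must not be touched. Do not lift or tip any blank, leave everything else on the bench where it is, and finish clear with all four blanks upright in their raised cups.

Things in the scene. Friction and masses are not known exactly. Their poses are not given: they have to be found in the camera images.
- bun: flattened, bun-shaped silvered blank, wider than tall: 72 mm across, the lowest of the four. Standing neck-down and loose (40 to 100 g) in the cup of its sprung stand; origin at the underside of its 24 mm wide neck, z up; the top is 56 mm above the origin. Its material is the same as the other blanks'.
- bun_top (a point): the middle of the top of the bun blank, 91 mm above the table when its cup is up; the spot to tap, from straight above.
- stand_bun: fixed grey metal stand of the bun blank: round base 76 mm across, 14 mm high, origin at the centre of its underside on the table. All four stands are alike; a wooden cup (36 mm across, 18 mm deep inside, 1 mm play around the neck) rides on a spring above it; the cup's floor, where the blank's origin rests, is 35 mm above the table.
- cup_bun (a joint): how far the sprung cup under the bun blank is pressed down: 0 m up (at rest, with the blank in it), 0.014 m at its stop. It starts to give at 0.5 to 1.3 N on the top of the blank, needs about 0.45 N more per mm (about 3 N for 5 mm, 7 N just before the stop) and springs back up when let go.
- drop: silvered blank shaped like a drop with its point up: 60 mm across, tapering to a blunt tip 12 mm wide, the tallest of the four. Standing neck-down and loose (40 to 100 g) in the cup of its sprung stand; origin at the underside of its 24 mm wide neck, z up; the top is 118 mm above the origin. Its material is the same as the other blanks'.
- drop_top (a point): the middle of the top of the drop blank, 153 mm above the table when its cup is up; the spot to tap, from straight above.
- stand_drop: fixed grey metal stand of the drop blank: round base 76 mm across, 14 mm high, origin at the centre of its underside on the table. All four stands are alike; a wooden cup (36 mm across, 18 mm deep inside, 1 mm play around the neck) rides on a spring above it; the cup's floor, where the blank's origin rests, is 35 mm above the table.
- cup_drop (a joint): how far the sprung cup under the drop blank is pressed down: 0 m up (at rest, with the blank in it), 0.014 m at its stop. It starts to give at 0.5 to 1.3 N on the top of the blank, needs about 0.45 N more per mm (about 3 N for 5 mm, 7 N just before the stop) and springs back up when let go.
- ball: plain round silvered ball blank, 68 mm across. Standing neck-down and loose (40 to 100 g) in the cup of its sprung stand; origin at the underside of its 24 mm wide neck, z up; the top is 86 mm above the origin. Its material is the same as the other blanks'.
- ball_top (a point): the middle of the top of the ball blank, 121 mm above the table when its cup is up; the spot to tap, from straight above.
- stand_ball: fixed grey metal stand of the ball blank: round base 76 mm across, 14 mm high, origin at the centre of its underside on the table. All four stands are alike; a wooden cup (36 mm across, 18 mm deep inside, 1 mm play around the neck) rides on a spring above it; the cup's floor, where the blank's origin rests, is 35 mm above the table.
- cup_ball (a joint): how far the sprung cup under the ball blank is pressed down: 0 m up (at rest, with the blank in it), 0.014 m at its stop. It starts to give at 0.5 to 1.3 N on the top of the blank, needs about 0.45 N more per mm (about 3 N for 5 mm, 7 N just before the stop) and springs back up when let go.
- snowman: silvered blank of two balls one on the other, 60 mm across below and 40 mm above, with a waist between; not to be touched. Standing neck-down and loose (40 to 100 g) in the cup of its sprung stand; origin at the underside of its 24 mm wide neck, z up; the top is 105 mm above the origin. Its material is the same as the other blanks'.
- snowman_top (a point): the middle of the top of the snowman blank, 140 mm above the table when its cup is up.
- stand_snowman: fixed grey metal stand of the snowman blank: round base 76 mm across, 14 mm high, origin at the centre of its underside on the table. All four stands are alike; a wooden cup (36 mm across, 18 mm deep inside, 1 mm play around the neck) rides on a spring above it; the cup's floor, where the blank's origin rests, is 35 mm above the table.
- cup_snowman (a joint): how far the sprung cup under the snowman blank is pressed down: 0 m up (at rest, with the blank in it), 0.014 m at its stop. It starts to give at 0.5 to 1.3 N on the top of the blank, needs about 0.45 N more per mm (about 3 N for 5 mm, 7 N just before the stop) and springs back up when let go.
- jar: small closed glass jar with a brass lid, 48 mm across, 60 mm high, origin at its underside; bystander.
- mug: yellow mug, 76 mm across, 85 mm high, with a handle, origin at its underside; bystander.
- case: black spectacle case, 150 mm (its x) by 55 by 35 mm high, origin at its underside; bystander.
- brush: wooden-handled brush lying flat, 170 mm long along its x; bystander.
- paddle: paddle with a wooden handle lying flat, 200 mm long along its x; bystander.
- tin: tin with a paper wrapper, 66 mm across, 90 mm high, origin at its underside; bystander.
Not all that is in view belongs to the job. Leave any orange or red look-alike of the stand_snowman alone.

How it is judged:
On the way, in this order (a step that is already met when the one before it is completed fails the run):
1. the bun is tapped with the fingers so that its cup dips at least 2.5 mm, while the other cups stay up (value of joint cup_bun above 0.0025 m and contact force between the fingers and bun above 0.3 N and value of joint each of cup_drop, cup_ball, cup_snowman below 0.0015 m), for 0.04 s.
2. the drop is tapped with the fingers so that its cup dips at least 2.5 mm, while the other cups stay up (value of joint cup_drop above 0.0025 m and contact force between the fingers and drop above 0.3 N and value of joint each of cup_bun, cup_ball, cup_snowman below 0.0015 m), for 0.04 s.
3. the ball is tapped with the fingers so that its cup dips at least 2.5 mm, while the other cups stay up (value of joint cup_ball above 0.0025 m and contact force between the fingers and ball above 0.3 N and value of joint each of cup_bun, cup_drop, cup_snowman below 0.0015 m), for 0.04 s.
At the end, for the whole second after the job is handed in: All four blanks stand in their cups (within 4 mm of the stand's axis, origin 32 to 38 mm above the table, tilt under 0.12 rad), at rest, all cups up (under 2 mm), jar, mug, case, brush, paddle and tin within 15 mm of where they were (horizontal distance between bun and stand_bun below 0.004 m and z of bun in the frame of stand_bun between 0.032 and 0.038 m and angle between each of bun, drop, ball, snowman's own z axis and vertical below 0.12 rad and value of joint each of cup_bun, cup_drop, cup_ball, cup_snowman below 0.002 m and linear speed of each of bun, drop, ball, snowman below 0.02 m/s and horizontal distance between drop and stand_drop below 0.004 m and z of drop in the frame of stand_drop between 0.032 and 0.038 m and horizontal distance between ball and stand_ball below 0.004 m and z of ball in the frame of stand_ball between 0.032 and 0.038 m and horizontal distance between snowman and stand_snowman below 0.004 m and z of snowman in the frame of stand_snowman between 0.032 and 0.038 m and distance of each of jar, mug, case, brush, paddle, tin from where it was at the start of the episode below 0.015 m); the robot touches nothing.
It fails at once if a cup is pressed to its stop (more than 12.5 mm down) (value of joint any of cup_bun, cup_drop, cup_ball, cup_snowman above 0.0125 m).
It fails at once if a blank is hit or pushed with more than 15 N (contact force between any of the fingers, the arm and bun above 15 N or contact force between any of the fingers, the arm and drop above 15 N or contact force between any of the fingers, the arm and ball above 15 N).
It fails at once if the two-ball snowman is touched (contact force between any of the fingers, the arm and snowman above 0.2 N).
It fails at once if a blank is lifted more than 8 mm above its rest or tipped more than 0.25 rad (z of bun in the frame of stand_bun above 0.043 m or z of drop in the frame of stand_drop above 0.043 m or z of ball in the frame of stand_ball above 0.043 m or z of snowman in the frame of stand_snowman above 0.043 m or angle between any of bun, drop, ball, snowman's own z axis and vertical above 0.25 rad).
It fails at once if a bystander is moved more than 15 mm (distance of any of jar, mug, case, brush, paddle, tin from where it was at the start of the episode above 0.015 m).
It also fails if it takes over 51 s, if anything falls off the work surface, if the arm or the gripper's body presses on something with over 40 N, if the wrist force passes 120 N, or if a joint passes its speed limit or range.

ROBOT

A 7-joint arm with a two-finger parallel gripper is mounted at the origin on the work surface. World frame = base frame: x ahead of the robot, y to its left, z up, the work surface at z = 0. Lengths are in m, angles in rad, forces in N, time in s.
With the tool pointing down it reaches from about 0.35 to 0.9 m from the base axis. Payload 7.2 kg.
Tool frame: the origin (TCP) lies at the very end of the fingers, on their centre line; the grasp point (between the pads) lies robot.grip_point_offset behind it (robot.grip_point_offset is the distance from the TCP to the grasp point, in m); z points along the fingers, y is the line along which they close (so a half turn about z gives the same grasp; the last joint's range is limited). The gripper opens to 85 mm and grips with 20 to 120 N. Pads are 22 mm wide; open, the fingers measure 114 mm over their backs; the gripper's body (76 mm by 85 mm) begins 54 mm behind the grasp point. The pads swing forward as they close: fully open they stand 13 mm farther back than shut.
Start: joints at [1.276, 0.411, -0.013, 1.596, 0.006, 1.134, -0.082], TCP at [0.141, -0.609, 0.231] pointing down, gripper open.
Joint ranges: [-2.95, 2.95], [-0.29, 1.99], [-1.47, 1.44], [0.14, 2.54], [-1.03, 4.17], [0.13, 1.85], [-2.86, 2.86]. Speed limits (rad/s): [2.39, 2.39, 3.01, 3.01, 3.14, 3.14, 3.14].

INTERFACE

Orientations are given as a rotation vector (axis times angle).
In Python, from bench import robot gives the robot as it stands.
- The arm moves only by the tool step_arm, never from a script. Its argument "increments" is one flat list of numbers, 7 for each row, row after row: the finger opening in mm, from 0 to 85.4, then the shift along the tool's x, y, z in mm, then the turn, a rotation vector about the tool's x, y, z in rad. A call has exactly 8 rows; each row is the pose to reach, as a shift and turn from the pose commanded when the call began, along the tool's axes at that moment; what a row does not reach only later rows make up. A row lasts 1/8 s, in which the tool goes at most 62.5 mm and 10.7 degrees, less where a joint would pass 70% of its speed; a pose out of reach is approached as far as the arm can. A call with a gripper value outside its range is refused whole. The fingers move at their own pace and stop on an object; "force" is the grip in N (left out, the last holds). Time passes only in rows, so rows that repeat a pose let the fingers close, or fill a call up. It gives the time, the measured TCP pose, the force, the opening and the grip force at its end, in the units of the state.
- robot.get_obs(): the state, without advancing time (a new reading comes with each control period).
- robot.read_camera(name): name is "side" or "top"; returns a dict with "color" (420x560x3 uint8, red, green, blue), "depth" (420x560 float32, m along the optical axis (not along the pixel's ray), 0 where there is no reading), "vertical_fov" (degrees; the focal length in pixels is half the picture's height over the tangent of half this angle, whatever the lens; pixels are square), "cx", "cy" (the principal point, pixels), "k1" (the pictures are not rectified: a ray, as slopes to the right and down, at radius r is drawn at 1 + k1 r^2 times it, then the intrinsics apply), "R" (3x3) and "t" (3): a world point X has camera coordinates R X + t. Camera axes: x right, y down, z forward; pixel columns grow to the right and rows downward; lengths in m; the calibration is good to about 2 mm. A picture is of the moment at which its call begins.
- robot.finish_job(): hands the job in; it is judged then, once.
The state is a dict: "t": time; "joints": joint angles; "qvel": joint speeds; "joint_torque": joint torques, N m; "ee_pos": TCP position; "tool_rot": TCP orientation; "wrist_force": force on the tool from outside, world axes, zero at the start; "ft_torque": the same for the moment, N m; "grip_width": finger opening in m; "finger_force": force on a finger pad.
Only numpy, scipy, OpenCV 4.12 (cv2) and the standard library are available. Lean on these libraries where they do the work, as an engineer would, in place of code of your own. Each camera call takes 0.05 s, during which the arm holds its last target. There are 200 camera calls.

## Working session

There is one attempt and no reset: what is moved stays moved. The work goes in short steps, Python scripts to look and compute and a tool call to move; the robot and the scene stay as the last step left them, time stands still between calls to the robot, and variables do not carry over. Pictures are saved under pics/ and viewed, at most 10 in all, crops included, and the job is handed in when it is done.

Besides the shell and the picture viewer there is one more tool, called after "Emit:" as name(argument=value, ...) on one line, values as JSON. step_arm: Moves the arm, as the interface text tells. Its arguments: {"type":"object","properties":{"increments":{"type":"array","items":{"type":"number"}},"force":{"type":"number"}},"required":["increments"]}

```bash
mkdir -p pics
cat > h.py <<'E'
import numpy as np,cv2
from bench import robot
def K(c):
    f=c["color"].shape[0]/2/np.tan(np.radians(c["vertical_fov"])/2)
    return np.array([[f,0,c["cx"]],[0,f,c["cy"]],[0,0,1.]]),np.array([c["k1"],0,0,0.])
def rays(c,uv):
    k,d=K(c); n=cv2.undistortPoints(np.float64(uv).reshape(-1,1,2),k,d).reshape(-1,2)
    return np.c_[n,np.ones(len(n))]
def onplane(c,uv,z):
    R,t=np.array(c["R"]),np.array(c["t"]); o=-R.T@t; r=rays(c,uv)@R
    return o+r*((z-o[2])/r[:,2])[:,None]
def proj(c,X):
    k,d=K(c); return cv2.projectPoints(np.float64(X).reshape(-1,1,3),cv2.Rodrigues(np.array(c["R"]))[0],np.float64(c["t"]),k,d)[0].reshape(-1,2)
def world(c):
    h,w=c["depth"].shape; v,u=np.mgrid[:h,:w]; p=rays(c,np.c_[u.ravel(),v.ravel()])*c["depth"].reshape(-1,1)
    return ((p-np.array(c["t"]))@np.array(c["R"])).reshape(h,w,3)
E
python3 - <<'E'
from h import *
import pickle
for n in("top","side"):
    c=robot.read_camera(n); pickle.dump(c,open(n+".pkl","wb")); cv2.imwrite(f"pics/{n}.png",c["color"][:,:,::-1])
    R=np.array(c["R"]);print(n,-R.T@c["t"],R[2],c["vertical_fov"])
o=robot.get_obs();print(o["t"],o["ee_pos"],o["tool_rot"],o["wrist_force"],o["grip_width"],robot.grip_point_offset)
E
```

```text
top [0.34517001 0.00466711 1.21439537] [ 0.19132938  0.00122791 -0.98152512] 55.85826005969782
side [0.29705569 0.937992   1.02552755] [ 0.18758725 -0.69619822 -0.69290625] 46.500754998125046
0.1 [ 0.14039091 -0.60857467  0.23053007] [-3.12000518e+00 -3.55322307e-01  4.51067049e-04] [-0.12095328 -0.7211774  -0.10366966] 0.08554281875546761 0.0187
```

View pics/top.png

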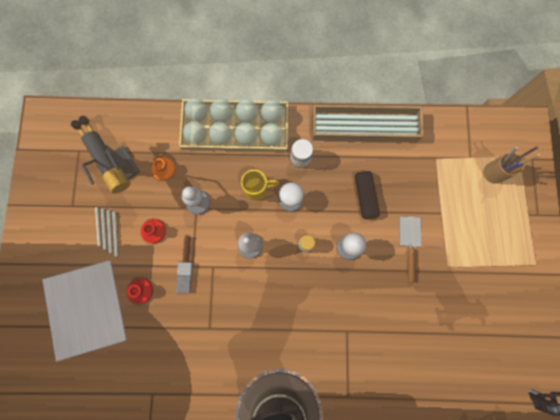

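View pics/side.png

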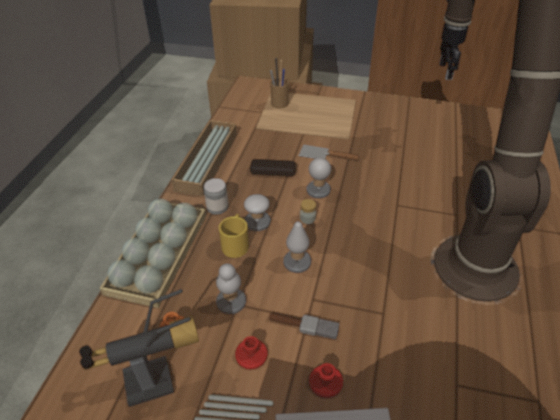

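The top view shows four candidates on grey stands: (291,196), (250,245), (352,245) and (196,200). In the side view they are at (257,205) flat → bun, (298,240) pointed → drop, (320,170) round → ball, and (229,280) two balls → snowman. The orange and red stands are look-alikes, to be left alone. I'll confirm in one enlarged crop and measure.

Run:
```python
from h import *
import pickle
T,S=[pickle.load(open(n+".pkl","rb")) for n in("top","side")]
a=cv2.resize(T["color"][135:275,170:390],None,fx=3.5,fy=3.5,interpolation=cv2.INTER_CUBIC)[:300*2]
b=cv2.resize(S["color"][145:315,190:370],None,fx=3.3,fy=3.3,interpolation=cv2.INTER_CUBIC)
cv2.imwrite("pics/ct.png",a[:,:,::-1]);cv2.imwrite("pics/cs.png",b[:,:,::-1])
W=world(T);WS=world(S)
h={"bun":.091,"drop":.153,"ball":.121,"snow":.140}
for n,u in {"bun":(291,196),"drop":(250,245),"ball":(352,245),"snow":(196,200)}.items():
    g=onplane(T,[u],.09)[0]
    for nm,w in(("top",W),("side",WS)):
        m=(np.hypot(w[...,0]-g[0],w[...,1]-g[1])<.06)
        top=m&(w[...,2]>h[n]-.008)&(w[...,2]<h[n]+.02); mid=m&(w[...,2]>.04)&(w[...,2]<.2)
        base=m&(w[...,2]>.010)&(w[...,2]<.018)
        bp=w[base][:,:2].astype(np.float32); (cx,cy),r=cv2.minEnclosingCircle(bp) if len(bp) else ((0,0),0)
        print(n,nm,"top",top.sum(),w[top].mean(0).round(4),"zmax",w[mid][:,2].max().round(4),"base",len(bp),round(cx,4),round(cy,4),round(r,4))
```

```text
bun top top 334 [ 0.6226 -0.0256  0.0884] zmax 0.096 base 105 0.616 -0.024 0.0374
bun side top 206 [ 0.6202 -0.0188  0.0872] zmax 0.0935 base 248 0.6201 -0.0192 0.039
drop top top 42 [0.4755 0.0946 0.1504] zmax 0.1573 base 135 0.4761 0.0953 0.0374
drop side top 32 [0.4736 0.1017 0.1493] zmax 0.1549 base 309 0.4729 0.1004 0.0385
ball top top 196 [ 0.4772 -0.2045  0.1179] zmax 0.1254 base 139 0.4776 -0.204 0.0371
ball side top 87 [ 0.476  -0.1983  0.1171] zmax 0.1232 base 194 0.4743 -0.1984 0.0378
snow top top 106 [0.6078 0.2637 0.1375] zmax 0.1438 base 193 0.6082 0.2634 0.0387
snow side top 100 [0.6055 0.2696 0.1362] zmax 0.1419 base 362 0.6062 0.2681 0.0381
```

View pics/ct.png

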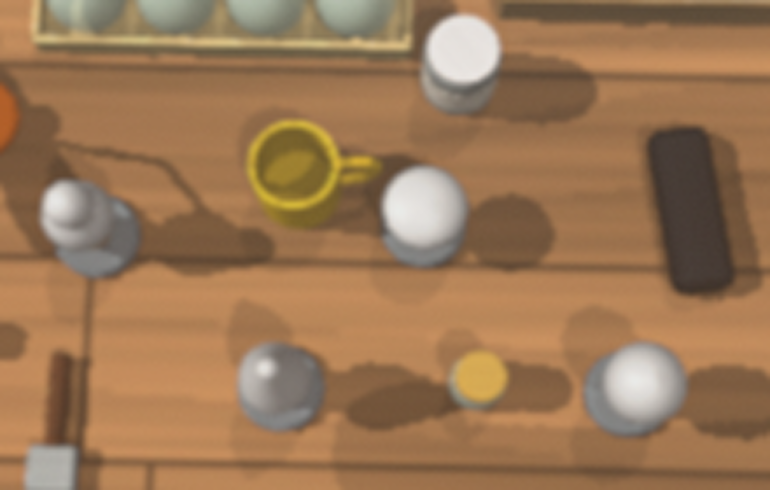

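View pics/cs.png

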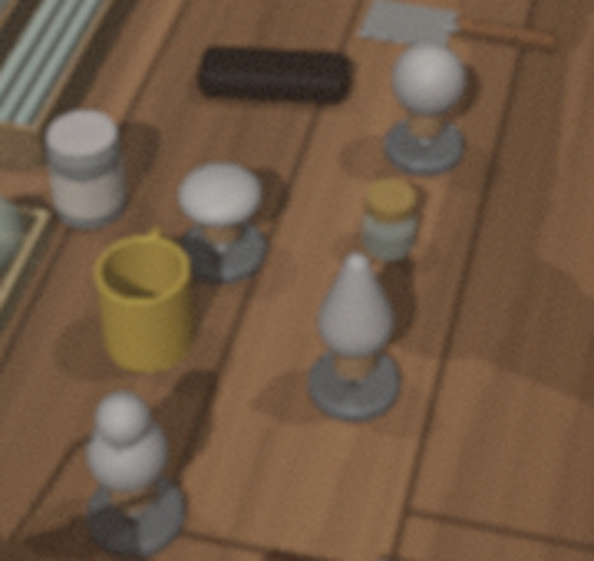

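The crops confirm it: top crop has bun at (424,205), drop at (275,375), ball at (640,385) and snowman at (75,215). The side crop shows the flattened, pointed, round and two-ball outlines at the matching places. The two views disagree by about 5 mm in y, so I'll use the average and check against the fingertips when hovering.

```bash
cat >> h.py <<'E'
from scipy.spatial.transform import Rotation as Ro
P={"bun":(.6205,-.0222,.091),"drop":(.4745,.098,.153),"ball":(.4765,-.2013,.121)}
def go(X):
    o=robot.get_obs(); R=Ro.from_rotvec(o["tool_rot"]).as_matrix(); D=R@np.diag([1,-1,-1]) 
    print("t",o["t"],"tcp",np.round(o["ee_pos"],4),"wf",np.round(o["wrist_force"],2),"w",round(o["grip_width"],4))
    print("d(mm)",(R.T@(np.array(X)-o["ee_pos"])*1000).round(1),"toolz",R[:,2].round(4),"x",R[:,0].round(3))
E
python3 -c "
from h import *
go((.62,-.022,.231))"
```

```text
t 0.1 tcp [ 0.1404 -0.6086  0.2305] wf [-0.12 -0.72 -0.1 ] w 0.0855
d(mm) [ 5.992e+02 -4.637e+02  1.000e-01] toolz [-4.0e-04  1.4e-03 -1.0e+00] x [ 0.974  0.225 -0.   ]
```

Emit:
step_arm(increments=[0, 25, -19, 0, 0, 0, 0, 0, 65, -50, 0, 0, 0, 0, 0, 105, -81, 0, 0, 0, 0, 0, 145, -112, 0, 0, 0, 0, 0, 185, -143, 0, 0, 0, 0, 0, 225, -174, 0, 0, 0, 0, 0, 265, -205, 0, 0, 0, 0, 0, 300, -232, 0, 0, 0, 0], force=20)

```text
t: 1.1
ee_pos: [0.3816, -0.3137, 0.2312]
tool_rot: [-3.121, -0.357, 0.0]
wrist_force: [0.5, -0.7, 0.8]
grip_width: -0.0002
finger_force: 0.0
```

Emit:
step_arm(increments=[0, 45, -35, 0, 0, 0, 0, 0, 90, -70, 0, 0, 0, 0, 0, 135, -104, 0, 0, 0, 0, 0, 180, -139, 0, 0, 0, 0, 0, 225, -174, 0, 0, 0, 0, 0, 265, -205, 0, 0, 0, 0, 0, 290, -224, 0, 0, 0, 0, 0, 299, -232, 0, 0, 0, 0])

```text
t: 2.1
ee_pos: [0.6202, -0.0201, 0.2306]
tool_rot: [-3.12, -0.359, 0.001]
wrist_force: [0.1, -0.1, -0.3]
grip_width: -0.0003
finger_force: 0.0
```

```bash
python3 -c "
from h import *
go((.6205,-.0222,.106))"
```

```text
t 2.1 tcp [ 0.6202 -0.0201  0.2306] wf [ 0.11 -0.1  -0.27] w -0.0003
d(mm) [-1.000e-01  2.200e+00  1.246e+02] toolz [-1.e-03  8.e-04 -1.e+00] x [ 0.974  0.227 -0.001]
```

Emit:
step_arm(increments=[0, 0, 1, 25, 0, 0, 0, 0, 0, 2, 50, 0, 0, 0, 0, 0, 2, 75, 0, 0, 0, 0, 0, 2, 95, 0, 0, 0, 0, 0, 2, 107, 0, 0, 0, 0, 0, 2, 114, 0, 0, 0, 0, 0, 2, 114, 0, 0, 0, 0, 0, 2, 114, 0, 0, 0])

```text
t: 3.1
ee_pos: [0.6207, -0.0242, 0.118]
tool_rot: [3.121, 0.355, 0.002]
wrist_force: [-0.2, 0.2, -0.1]
grip_width: 0.0002
finger_force: 0.0
```

Run:
```python
from h import *
c=robot.read_camera("side"); go((.6205,-.0222,.091))
o=robot.get_obs(); print("tcp px",proj(c,[o["ee_pos"],P["bun"]]))
W=world(c);e=np.array(o["ee_pos"]);m=(np.hypot(W[...,0]-e[0],W[...,1]-e[1])<.03)&(W[...,2]>e[2]-.01)&(W[...,2]<e[2]+.03)
print(m.sum(),W[m].mean(0),W[m].min(0),W[m].max(0))
cv2.imwrite("pics/s2.png",cv2.resize(c["color"][140:260,180:340],None,fx=5,fy=5,interpolation=cv2.INTER_CUBIC)[:,:,::-1])
```

```text
t 3.15 tcp [ 0.6207 -0.0241  0.1181] wf [-0.6   0.23 -0.68] w -0.0002
d(mm) [ 0.2 -1.9 27.1] toolz [ 1.2e-03 -1.0e-04 -1.0e+00] x [0.974 0.225 0.001]
tcp px [[256.42706152 191.53793379]
 [256.72068102 199.15150485]]
55 [ 0.61668    -0.01400511  0.13359114] [ 0.60764799 -0.0228843   0.11688847] [ 0.62877501 -0.00716623  0.14749721]
```

View pics/s2.png

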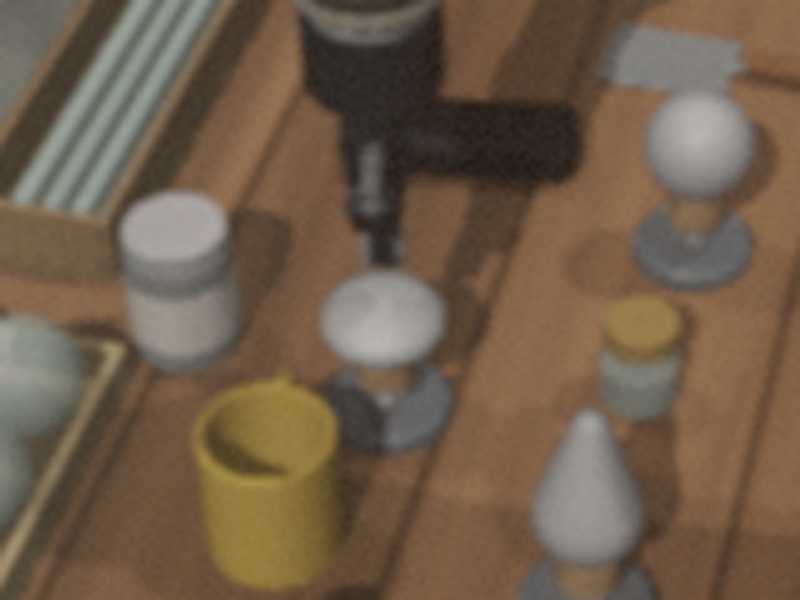

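Fingertips at crop (385,255) sit right over the bun's middle (385,320). Now I'll press to about a 6 mm dip.

Emit:
step_arm(increments=[0, 0, 0, 10, 0, 0, 0, 0, 0, 0, 18, 0, 0, 0, 0, 0, 0, 24, 0, 0, 0, 0, 0, 0, 27, 0, 0, 0, 0, 0, 0, 29, 0, 0, 0, 0, 0, 0, 31, 0, 0, 0, 0, 0, 0, 32, 0, 0, 0, 0, 0, 0, 32, 0, 0, 0])

```text
t: 4.15
ee_pos: [0.6204, -0.0241, 0.0855]
tool_rot: [3.121, 0.356, 0.001]
wrist_force: [-0.7, 0.2, 3.5]
grip_width: -0.0
finger_force: 1.7
```

Run:
```python
from h import *
go(P["bun"]); c=robot.read_camera("side"); go(P["bun"]); W=world(c)
m=(np.hypot(W[...,0]-.62,W[...,1]+.019)<.04)&(W[...,2]>.05)&(W[...,2]<.15); 
m[:193]=0
q=W[m]; print(m.sum(),np.percentile(q[:,2],[50,80,90]))
cv2.imwrite("pics/s3.png",cv2.resize(c["color"][140:260,180:340],None,fx=5,fy=5,interpolation=cv2.INTER_CUBIC)[:,:,::-1])
```

```text
t 4.15 tcp [ 0.6204 -0.0241  0.0855] wf [-0.71  0.23  3.48] w -0.0
d(mm) [ 0.5 -1.8 -5.5] toolz [ 3.e-04 -0.e+00 -1.e+00] x [0.974 0.225 0.   ]
t 4.2 tcp [ 0.6205 -0.0241  0.0855] wf [-1.13 -0.69  3.53] w -0.0001
d(mm) [ 0.5 -1.9 -5.5] toolz [ 4.e-04 -0.e+00 -1.e+00] x [0.974 0.225 0.   ]
389 [0.07876145 0.0844746  0.100923  ]
```

View pics/s3.png

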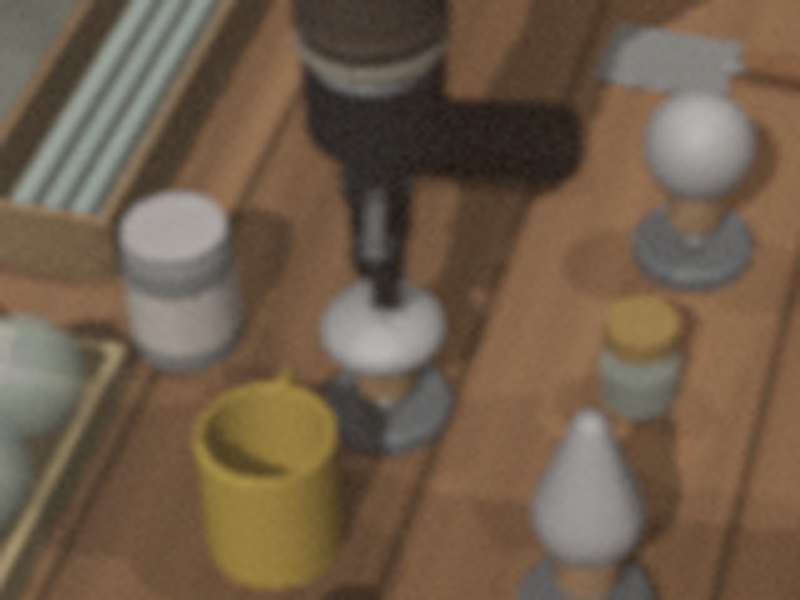

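The bun sits lower under the fingertips at (385,305), 5.5 mm down at 3.5 N, so it is tapped. I'll retract straight up, then go to the drop.

Emit:
step_arm(increments=[0, 0, 0, -2, 0, 0, 0, 0, 0, 0, -5, 0, 0, 0, 0, 0, 0, -10, 0, 0, 0, 0, 0, 0, -25, 0, 0, 0, 0, 0, 0, -55, 0, 0, 0, 0, 0, 0, -90, 0, 0, 0, 0, 0, 0, -120, 0, 0, 0, 0, 0, 0, -130, 0, 0, 0])

```text
t: 5.2
ee_pos: [0.6213, -0.024, 0.2181]
tool_rot: [3.121, 0.355, 0.006]
wrist_force: [0.6, 0.3, -0.7]
grip_width: -0.0002
finger_force: 0.0
```

Run:
```python
from h import *
go((.4745,.098,.215))
```

```text
t 5.2 tcp [ 0.6213 -0.024   0.2181] wf [ 0.65  0.27 -0.66] w -0.0002
d(mm) [-115.6 -151.9    2.5] toolz [ 4.e-03 -1.e-04 -1.e+00] x [0.974 0.225 0.004]
```

Emit:
step_arm(increments=[0, -10, -14, 0, 0, 0, 0, 0, -30, -40, 0, 0, 0, 0, 0, -55, -73, 0, 0, 0, 0, 0, -80, -106, 0, 0, 0, 0, 0, -102, -134, 0, 0, 0, 0, 0, -113, -149, 0, 0, 0, 0, 0, -115, -152, 0, 0, 0, 0, 0, -115, -152, 0, 0, 0, 0])

```text
t: 6.2
ee_pos: [0.4746, 0.0975, 0.2151]
tool_rot: [3.121, 0.354, 0.0]
wrist_force: [0.6, 0.5, -0.5]
grip_width: -0.0001
finger_force: 0.0
```

Run:
```python
from h import *
c=robot.read_camera("side"); go(P["drop"])
W=world(c);print("drop tip px (from first)",proj(c,[P["drop"],robot.get_obs()["ee_pos"]]))
for n,x,y,z in(("bun",.62,-.019,.091),("drop",.4735,.101,.153)):
    m=(np.hypot(W[...,0]-x,W[...,1]-y)<.04)&(W[...,2]>z-.008)&(W[...,2]<z+.015); print(n,m.sum(),W[m].mean(0).round(4))
cv2.imwrite("pics/s4.png",cv2.resize(c["color"][160:280,220:380],None,fx=5,fy=5,interpolation=cv2.INTER_CUBIC)[:,:,::-1])
```

```text
t 6.25 tcp [0.4748 0.0973 0.2151] wf [0.62 0.71 0.72] w 0.0
d(mm) [-0.1 -0.8 62.1] toolz [ 0.e+00 -1.e-04 -1.e+00] x [ 0.975  0.224 -0.   ]
drop tip px (from first) [[298.10196453 222.16146749]
 [298.47491648 203.91381659]]
bun 208 [ 0.6201 -0.018   0.0874]
drop 34 [0.4731 0.1025 0.1494]
```

View pics/s4.png

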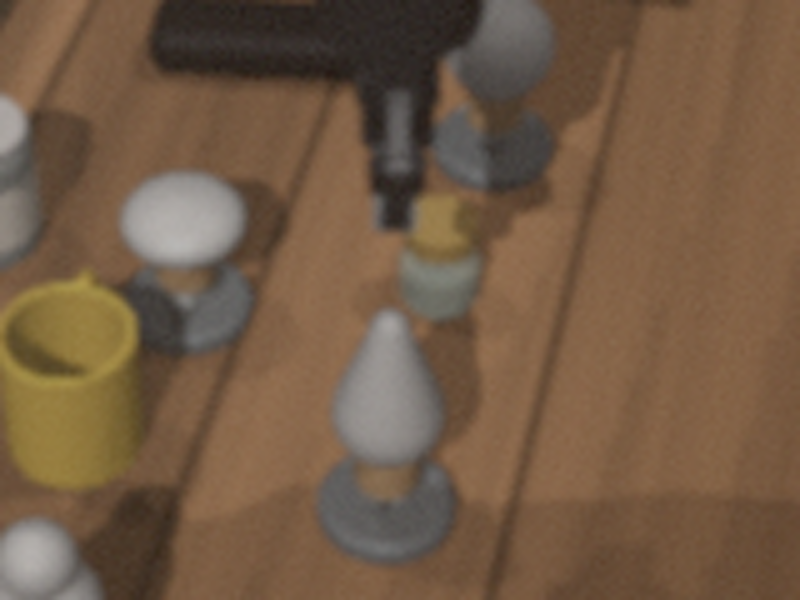

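Bun is back up at (183,215). Fingertips (395,225) line up over the drop's tip (391,315). Now the drop: contact at 62 mm, press to 67.

Emit:
step_arm(increments=[0, 0, 0, 20, 0, 0, 0, 0, 0, 0, 38, 0, 0, 0, 0, 0, 0, 50, 0, 0, 0, 0, 0, 0, 58, 0, 0, 0, 0, 0, 0, 61, 0, 0, 0, 0, 0, 0, 64, 0, 0, 0, 0, 0, 0, 67, 0, 0, 0, 0, 0, 0, 67, 0, 0, 0])

```text
t: 7.25
ee_pos: [0.4743, 0.0982, 0.1486]
tool_rot: [3.121, 0.356, 0.001]
wrist_force: [0.6, 0.3, 3.1]
grip_width: 0.0002
finger_force: 1.4
```

Run:
```python
from h import *
go(P["drop"])
c=robot.read_camera("side"); go(P["drop"])
cv2.imwrite("pics/s5.png",cv2.resize(c["color"][160:280,220:380],None,fx=5,fy=5,interpolation=cv2.INTER_CUBIC)[:,:,::-1])
```

```text
t 7.25 tcp [0.4743 0.0982 0.1486] wf [0.56 0.31 3.13] w 0.0002
d(mm) [ 0.1  0.2 -4.4] toolz [ 7.e-04  0.e+00 -1.e+00] x [0.974 0.225 0.001]
t 7.3 tcp [0.4744 0.0982 0.1486] wf [-0.6  -0.2   3.52] w 0.0004
d(mm) [ 0.1  0.2 -4.4] toolz [ 8.e-04  1.e-04 -1.e+00] x [0.974 0.225 0.001]
```

View pics/s5.png

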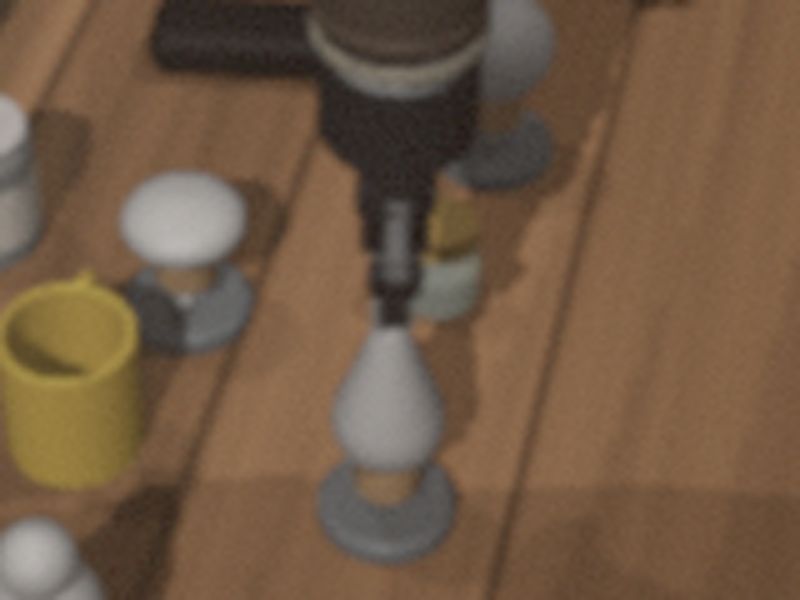

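The tip touches the drop's top at (392,325), it stands upright and carries 3.3 N with about a 4.5 mm dip. Retract and go to the ball.

Emit:
step_arm(increments=[0, 0, 0, -2, 0, 0, 0, 0, 0, 0, -5, 0, 0, 0, 0, 0, 0, -10, 0, 0, 0, 0, 0, 0, -22, 0, 0, 0, 0, 0, 0, -40, 0, 0, 0, 0, 0, 0, -58, 0, 0, 0, 0, 0, 0, -66, 0, 0, 0, 0, 0, 0, -66, 0, 0, 0])

```text
t: 8.3
ee_pos: [0.4743, 0.0982, 0.2148]
tool_rot: [3.121, 0.355, 0.002]
wrist_force: [-0.2, -0.3, 0.3]
grip_width: -0.0003
finger_force: 0.0
```

Run:
```python
from h import *
go((.4765,-.2013,.215))
```

```text
t 8.3 tcp [0.4743 0.0982 0.2148] wf [-0.19 -0.28  0.34] w -0.0003
d(mm) [-6.520e+01  2.923e+02 -2.000e-01] toolz [ 1.2e-03  1.0e-04 -1.0e+00] x [0.974 0.225 0.001]
```

Emit:
step_arm(increments=[0, -4, 20, 0, 0, 0, 0, 0, -15, 65, 0, 0, 0, 0, 0, -26, 115, 0, 0, 0, 0, 0, -37, 165, 0, 0, 0, 0, 0, -48, 215, 0, 0, 0, 0, 0, -58, 260, 0, 0, 0, 0, 0, -64, 286, 0, 0, 0, 0, 0, -65, 292, 0, 0, 0, 0])

```text
t: 9.3
ee_pos: [0.4756, -0.2028, 0.2134]
tool_rot: [-3.122, -0.351, 0.002]
wrist_force: [0.2, 0.6, 0.2]
grip_width: 0.0001
finger_force: 0.0
```

Run:
```python
from h import *
c=robot.read_camera("side"); go(P["ball"])
W=world(c)
for n,x,y,z in(("drop",.4735,.101,.153),("ball",.476,-.1983,.121)):
    m=(np.hypot(W[...,0]-x,W[...,1]-y)<.04)&(W[...,2]>z-.008)&(W[...,2]<z+.015); print(n,m.sum(),W[m].mean(0).round(4))
cv2.imwrite("pics/s6.png",cv2.resize(c["color"][120:270,240:400],None,fx=4,fy=4,interpolation=cv2.INTER_CUBIC)[:,:,::-1])
```

```text
t 9.35 tcp [ 0.4759 -0.2021  0.2135] wf [ 0.71 -0.74  0.72] w -0.0002
d(mm) [ 0.8 -0.6 92.5] toolz [-1.2e-03  4.0e-04 -1.0e+00] x [ 0.975  0.223 -0.001]
drop 35 [0.4732 0.1021 0.1493]
ball 90 [ 0.4758 -0.1971  0.1171]
```

View pics/s6.png

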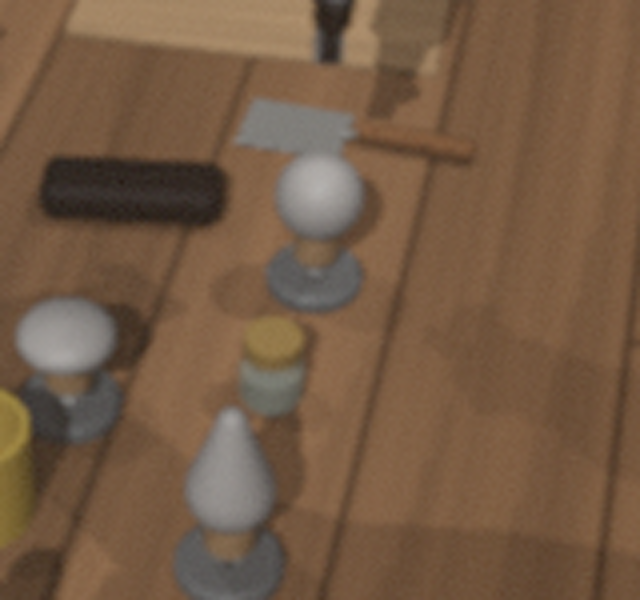

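The drop has sprung back and stands upright at (230,480). The fingertips (328,55) are above the ball (320,195) once the vertical lean in the picture is allowed for. Press the ball.

Emit:
step_arm(increments=[0, 0, 0, 30, 0, 0, 0, 0, 0, 0, 62, 0, 0, 0, 0, 0, 0, 80, 0, 0, 0, 0, 0, 0, 89, 0, 0, 0, 0, 0, 0, 93, 0, 0, 0, 0, 0, 0, 96, 0, 0, 0, 0, 0, 0, 98, 0, 0, 0, 0, 0, 0, 98, 0, 0, 0])

```text
t: 10.35
ee_pos: [0.4767, -0.2011, 0.1167]
tool_rot: [3.121, 0.355, 0.001]
wrist_force: [-0.1, 0.6, 3.1]
grip_width: -0.0002
finger_force: 1.4
```

Run:
```python
from h import *
go(P["ball"])
```

```text
t 10.35 tcp [ 0.4767 -0.2011  0.1167] wf [-0.07  0.61  3.12] w -0.0002
d(mm) [-0.3  0.1 -4.3] toolz [ 9.e-04 -3.e-04 -1.e+00] x [0.974 0.225 0.001]
```

The ball is pressed 4.3 mm at 3.1 N. Retract straight up.

Emit:
step_arm(increments=[0, 0, 0, -2, 0, 0, 0, 0, 0, 0, -5, 0, 0, 0, 0, 0, 0, -10, 0, 0, 0, 0, 0, 0, -25, 0, 0, 0, 0, 0, 0, -55, 0, 0, 0, 0, 0, 0, -90, 0, 0, 0, 0, 0, 0, -110, 0, 0, 0, 0, 0, 0, -110, 0, 0, 0])

```text
t: 11.35
ee_pos: [0.4774, -0.2014, 0.2286]
tool_rot: [3.119, 0.355, 0.005]
wrist_force: [0.9, 0.1, 0.5]
grip_width: 0.0002
finger_force: 0.0
```

Emit:
step_arm(increments=[0, 0, 0, 0, 0, 0, 0, 0, 0, 0, 0, 0, 0, 0, 0, 0, 0, 0, 0, 0, 0, 0, 0, 0, 0, 0, 0, 0, 0, 0, 0, 0, 0, 0, 0, 0, 0, 0, 0, 0, 0, 0, 0, 0, 0, 0, 0, 0, 0, 0, 0, 0, 0, 0, 0, 0])

```text
t: 12.35
ee_pos: [0.4764, -0.201, 0.2263]
tool_rot: [3.121, 0.356, 0.0]
wrist_force: [-0.2, -0.8, -0.1]
grip_width: -0.0
finger_force: 0.0
```

Run:
```python
from h import *
c=robot.read_camera("side"); go(P["ball"]); cv2.imwrite("pics/s7.png",c["color"][:,:,::-1])
W=world(c)
for n,x,y,z in(("bun",.62,-.019,.091),("drop",.4735,.101,.153),("ball",.476,-.1983,.121),("snow",.6055,.2696,.14)):
    m=(np.hypot(W[...,0]-x,W[...,1]-y)<.04)&(W[...,2]>z-.008)&(W[...,2]<z+.015); print(n,m.sum(),W[m].mean(0).round(4))
```

```text
t 12.4 tcp [ 0.4764 -0.201   0.2263] wf [0.59 0.29 0.91] w 0.0003
d(mm) [1.000e-01 3.000e-01 1.053e+02] toolz [ 0. -0. -1.] x [0.974 0.225 0.   ]
bun 216 [ 0.6209 -0.0177  0.0872]
drop 31 [0.4735 0.1018 0.1493]
ball 89 [ 0.4767 -0.198   0.1171]
snow 100 [0.6055 0.2698 0.1361]
```

View pics/s7.png

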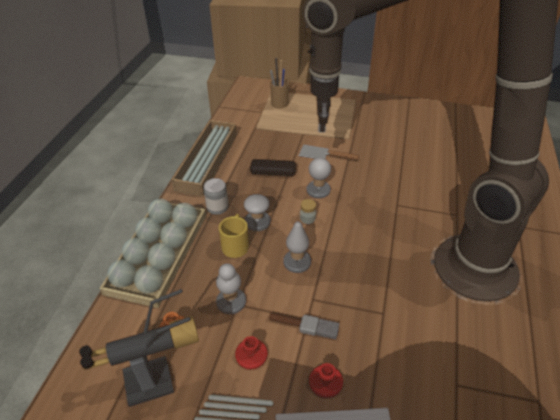

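All four blanks stand upright where they were, at (257,205), (298,240), (320,170) and (229,280). The arm is clear above the ball and the bystanders have not moved.

```bash
python3 -c "
from bench import robot
print(robot.finish_job())"
```

```text
the job is handed in; nothing more can be done
None
```

I tapped the bun, the drop and the ball in that order, with cup dips of about 4 to 6 mm at about 3 to 3.5 N. The snowman was not touched, all four blanks stand upright in raised cups, the arm is clear, and the job is handed in (no verdict was returned).

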